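# Shut the draft shield and tare the balance

### The arm

A 6-joint arm with a two-finger parallel gripper is mounted at the origin on a cart in front of the work surface, level with it; the furniture and walls round the work are solid. World frame = base frame: x ahead of the robot, y to its left, z up, the work surface at z = 0. Lengths are in m, angles in rad, forces in N, time in s.
With the tool pointing down it reaches from about 0.3 to 0.95 m from the base axis. Payload 3.1 kg.
Tool frame: the origin (TCP) lies on the front face of the gripper's body, between the roots of the fingers; the fingertips stand 73 mm ahead of it and the grasp point (between the pads) lies 54 mm ahead of it; z points along the fingers, y is the direction in which the jaws open and shut (so a half turn about z gives the same grasp; the last joint's range is limited). The gripper opens to 85 mm and grips with 20 to 120 N. Pads are 22 mm wide; open, the fingers measure 114 mm over their backs; the gripper's body (76 mm by 85 mm) begins 54 mm behind the grasp point. The pads swing forward as they close: fully open they stand 13 mm farther back than shut.
Start: joints at [1.187, 0.308, 1.634, -0, 1.2, -0.07], TCP at [0.193, 0.594, 0.304] pointing down, gripper open.
Joint ranges: [-3.06, 3.06], [-0.79, 1.96], [0.05, 2.63], [-1.19, 4.34], [0.05, 2.64], [-2.94, 2.94]. Speed limits (rad/s): [2.79, 2.79, 3.14, 3.14, 3.14, 3.14].

### API

Orientations are given as a rotation vector (axis times angle).
In Python, from cell import arm, imaging, finish_job gives the robot as it stands.
- The arm moves only by the shell command python3 -m crank 'ROWS' [OPENING] [FORCE]. ROWS is JSON, a list of rows, each an object of numbers: "x", "y", "z": the shift along the tool's x, y, z each as a share of 200 mm, from -1 to 1; "turn": the turn about the tool's z as a share of 45 degrees, from -1 to 1. In form: [{"x": .., "y": .., "z": .., "turn": ..}, ...]. A call has 1 to 8 rows; each row is the pose to reach, as a shift and turn from the pose commanded when the call began, along the tool's axes at that moment; what a row does not reach only later rows make up. A row lasts 1/12 s, in which the tool goes at most 41.7 mm and 7.16 degrees, less where a joint would pass 70% of its speed; a pose out of reach is approached as far as the arm can. A call with a number of a shift or a turn outside -1 to 1 is refused whole. A call with a gripper value outside its range is refused whole. OPENING is the closure, from -1 (fully open) to 1 (shut), set as the call begins (- or left out, the last holds). The fingers move at their own pace and stop on an object; FORCE is the grip in N (left out, the last holds). Time passes only in rows, so rows that repeat a pose let the fingers close. It gives the time, the measured TCP pose, the force and the opening at its end, in the units of the state.
- arm.state(): the state, without advancing time (a new reading comes with each control period).
- imaging.read_camera(name): name is "side" or "top" or "wrist"; returns the picture (384x512x3 uint8, red, green, blue); there is no depth.
- imaging.get_calibration(name): a dict with "intrinsics" (3x3 intrinsics, pixels), "distortion" ([k1, k2, p1, p2, k3] as OpenCV has them; the pictures are not rectified), "position" and "attitude" of the camera in the world. Camera axes: x right, y up, looking along -z (the intrinsics and any distortion apply to the point x, -y, -z); pixel columns grow to the right and rows downward; lengths in m; the calibration is good to about 2 mm. A picture is of the moment at which its call begins: read the wrist's pose just before it. get_calibration takes no time and is no camera call; for the wrist camera it gives the pose at the moment of the call.
- finish_job(): hands the job in, once; it reports no verdict.
The state is a dict: "time": time; "q": joint angles; "joint_velocities": joint speeds; "tau": joint torques, N m; "tool_pos": TCP position; "ee_rot": TCP orientation; "ft_force": force on the tool from outside, world axes, zero at the start; "wrist_torque": the same for the moment, N m; "width": opening from 0.0 (shut) to 1.0 (fully open).
Only numpy, scipy, OpenCV 4.12 (cv2) and the standard library are available. Lean on these libraries where they do the work, as an engineer would, in place of code of your own. Each camera call takes 0.05 s, during which the arm holds its last target. There are 200 camera calls.

### The job

Tare the balance with the empty cup on its pan: with the fingertips push both sliding side doors of its draft shield fully shut, using the black fins on top of the doors, and only then press the blue tare key right down and let it spring back. Do not press the red power key, pick nothing up, and leave the cup on the pan and the cup, bottle and weight standing round the balance where they are.

Things in the scene. Friction and masses are not known exactly. Their poses are not given: they have to be found in the camera images.
- balance: white balance with a clear draft shield, fixed. Origin on the worktop; x to its rear, y to its left seen from the keys, z up. Base: x -145 to 130 mm, y -100 to 100 mm, top 55 mm up. Shield on it: x -35 mm (front pane) to 130 mm (rear pillar), roof 170 mm up; in front of it the console with display and keys. Steel pan, 74 mm across, top 66 mm up, at x = 45 mm
- door_left (a joint): opening of the left (balance's +y) sliding door in m: 0 fully shut (against its stop), up to 0.062 fully open. It slides along the balance's own x; pushing its fin toward the balance's -x (toward the keys) shuts it. It stays where it is left; about 1 to 2 N moves it
- left_fin (a point): centre of the black upright fin on top of the left door (balance's +y side); moves with the door. Fin: 12 mm thick along the balance's x, 40 mm wide along its y, 40 mm tall, from 176 to 216 mm above the worktop, 5 mm clear of the shield's roof and rails (171 mm). Axes as the balance's
- door_right (a joint): opening of the right (balance's -y) sliding door in m: 0 fully shut (against its stop), up to 0.062 fully open. It slides along the balance's own x; pushing its fin toward the balance's -x (toward the keys) shuts it. It stays where it is left; about 1 to 2 N moves it
- right_fin (a point): centre of the black upright fin on top of the right door (balance's -y side); moves with the door. Fin: 12 mm thick along the balance's x, 40 mm wide along its y, 40 mm tall, from 176 to 216 mm above the worktop, 5 mm clear of the shield's roof and rails (171 mm). Axes as the balance's
- tare_key (a joint): travel of the tare key in m: 0 up, 0.006 right down. Spring key; about 5 N holds it right down, it springs back up when released
- tare_key_top (a point): centre of the top face of the blue tare key, a round key 26 mm across on the console, left of the display as seen from the keys' side (balance's +y), 73 mm in front of the front pane; pressed straight down
- power_key (a joint): travel of the red power key in m: 0 up, 0.006 right down; not to be pressed
- power_key_top (a point): centre of the top face of the red power key, same shape as the tare key, 130 mm from it on the other side of the display
- pan_cup: small metal weighing cup, 47 mm across, 39 mm tall, standing on the pan inside the shield; origin at the centre of its underside; stays there
- spare_cup: small metal weighing cup, 55 mm across, 39 mm tall, orange inside, on the worktop to the right of the balance; origin at the centre of its underside; stays there
- blue_bottle: white bottle with blue cap, 67 mm across, 125 mm tall, on the worktop to the left of the balance; origin at the centre of its underside; stays there
- cal_weight: bright metal calibration weight, 23 mm across, 48 mm tall, on the worktop at the left front of the balance; origin at the centre of its underside; stays there
Mind the look-alikes: they are no part of the job. Of the things like the cal_weight, leave any that is brown, green or yellow; of the rest the smaller one is meant.

How it is judged:
By the outcome, as a careful person would: the job done as asked, in the order asked, and still so for the second after the job is handed in, with the robot touching nothing.
It also fails if it takes over 51 s, if anything falls off the work surface, if the arm or the gripper's body presses on something with over 40 N, if the wrist force passes 120 N, or if a joint passes its speed limit or range.

## Working session

There is one attempt and no reset: what is moved stays moved. The work goes in short steps, Python scripts to look and compute and a shell command to move; the robot and the scene stay as the last step left them, time stands still between calls to the robot, and variables do not carry over. Pictures are saved under pics/ and viewed, about 8 in all and at most 12, crops included, and the job is handed in when it is done.

```bash
mkdir -p pics; python3 - <<'E'
from cell import arm, imaging
import cv2,numpy as np
for n in ["top","side"]:
    im=imaging.read_camera(n); cv2.imwrite(f"pics/{n}0.png",cv2.resize(im[:,:,::-1],(800,600),interpolation=cv2.INTER_CUBIC))
    c=imaging.get_calibration(n); print(n,c)
print(arm.state())
E
```

```text
top {'intrinsics': array([[389.65097867,   0.        , 263.32442872],
       [  0.        , 389.65097867, 186.7018341 ],
       [  0.        ,   0.        ,   1.        ]]), 'distortion': array([0.04417483, 0.        , 0.        , 0.        , 0.        ]), 'position': array([0.38352923, 0.00148337, 0.97607076]), 'attitude': array([ 0.15208466, -0.13068025, -1.58629005])}
side {'intrinsics': array([[410.88424442,   0.        , 248.77896997],
       [  0.        , 410.88424442, 190.97985713],
       [  0.        ,   0.        ,   1.        ]]), 'distortion': array([-0.11319599,  0.        ,  0.        ,  0.        ,  0.        ]), 'position': array([0.21713489, 0.78082252, 0.62502986]), 'attitude': array([ 0.23625919, -1.37359564, -2.44039445])}
{'time': 0.1, 'q': array([ 1.18725237e+00,  3.08930948e-01,  1.63505825e+00,  6.15821488e-06,
        1.19970166e+00, -6.96907994e-02]), 'joint_velocities': array([-1.31282498e-03, -6.33473829e-04, -1.47139693e-03, -1.56668346e-04,
        6.59512457e-05, -1.27559356e-03]), 'tau': array([-8.11031859e-04, -4.16411698e+01, -2.77644324e+01, -1.52831399e-04,
        4.15804607e-03,  8.70653139e-06]), 'tool_pos': array([0.19275013, 0.59391134, 0.30275413]), 'ee_rot': array([-0.49090711, -3.10251629,  0.00320906]), 'ft_force': array([-0.56019554,  0.57408849, -0.2081417 ]), 'wrist_torque': array([0.01513779, 0.03635892, 0.06613358]), 'width': 1.0059619521564263}
```

View pics/top0.png

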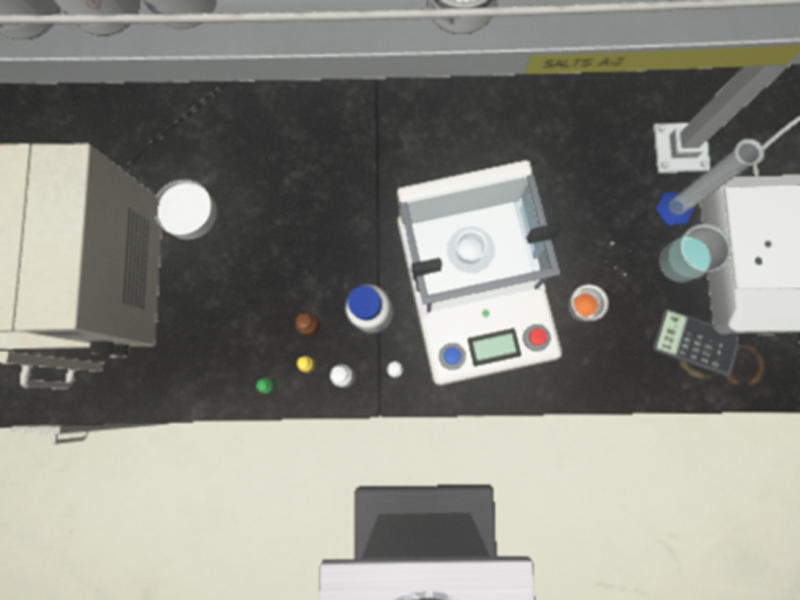

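View pics/side0.png

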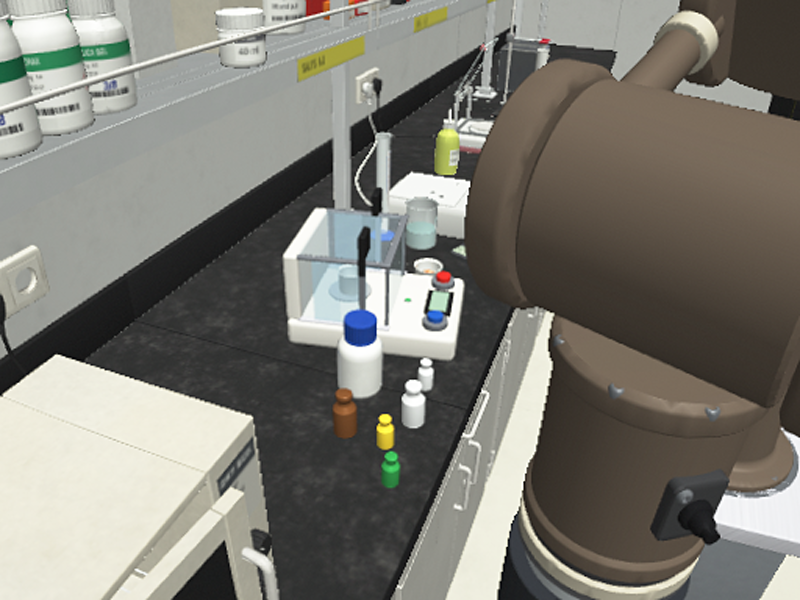

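The top view shows the balance at (400-560, 160-385), the left fin near (427,267), the right fin near (541,234), the tare key at (452,356) and the power key at (538,337). The side view confirms the fins stand up above the roof. I'll enlarge both for accuracy.

```bash
python3 - <<'E'
import cv2
from cell import imaging
a=imaging.read_camera("top")[:,:,::-1]; cv2.imwrite("pics/top1.png",cv2.resize(a[98:248,248:368],None,fx=4,fy=4,interpolation=cv2.INTER_CUBIC))
b=imaging.read_camera("side")[:,:,::-1]; cv2.imwrite("pics/side1.png",cv2.resize(b[115:235,175:305],None,fx=5,fy=5,interpolation=cv2.INTER_CUBIC))
E
```

```text
(no output)
```

View pics/top1.png

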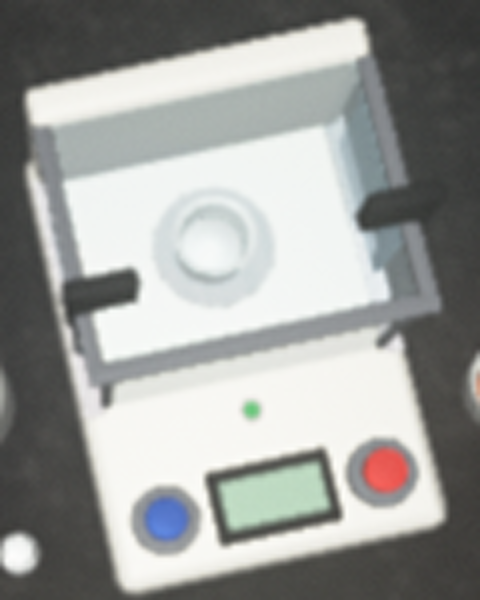

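View pics/side1.png

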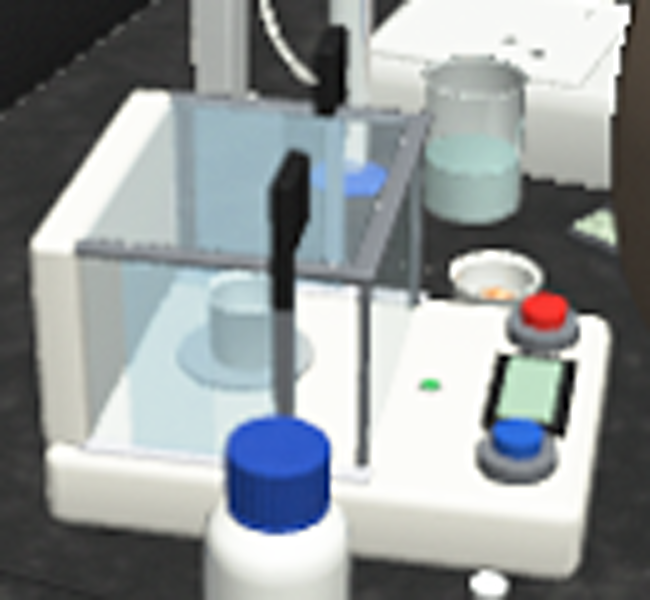

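```bash
cat > h.py <<'E'
import numpy as np,cv2
from scipy.spatial.transform import Rotation as R
from cell import arm,imaging
def proj(n,P,c=None):
    c=c or imaging.get_calibration(n)
    p=(np.atleast_2d(P)-c["position"])@R.from_rotvec(c["attitude"]).as_matrix()
    p=p*[1,-1,-1]
    return cv2.projectPoints(p,np.zeros(3),np.zeros(3),c["intrinsics"],c["distortion"])[0][:,0]
E
python3 - <<'E'
from h import *
from scipy.optimize import least_squares
T=lambda u,v:np.array([u/4+248-.4,v/4+98-.4]); S=lambda u,v:np.array([u/5+175-.4,v/5+115-.4])
ct,cs=imaging.get_calibration("top"),imaging.get_calibration("side")
# name, top px, side px
def pts(p):
    X,Y,a,h,xl,xr,yf=p; r=np.array([[np.cos(a),-np.sin(a),0],[np.sin(a),np.cos(a),0],[0,0,1]])
    B=np.array([[-.108,.065,h],[-.108,-.065,h],[xl,yf,.196],[xr,-yf,.196],[xl,yf,.216],[xr,-yf,.216],[.13,.1,.17],[.13,-.1,.17]])
    return B@r.T+[X,Y,0]
t=np.array([T(167,519),T(387,470),T(101,290),T(400,207)])
s=np.array([S(517,437),S(545,308),S(287,190),S(330,71),S(291,157),S(336,32)])
def f(p):
    P=pts(p); return np.r_[(proj("top",P[:4],ct)-t).ravel(),(proj("side",P[:6],cs)-s).ravel()]
o=least_squares(f,[.5,-.1,.2,.065,.0,.05,.08],loss="soft_l1")
print(o.x.round(4)); print(o.fun.reshape(-1,2).round(1))
print(pts(o.x).round(4))
print(((proj("top",pts(o.x)[6:],ct)-[247.6,97.6])*4).round(),((proj("side",pts(o.x)[6:],cs)-[174.6,114.6])*5).round())
s_=arm.state(); print(R.from_rotvec(s_["ee_rot"]).as_matrix().round(3)); w=imaging.get_calibration("wrist");print(w["position"])
E
```

```text
[ 0.5697 -0.0897  0.1926  0.0719  0.0046  0.0147  0.079 ]
[[ 0.2 -0.1]
 [ 0.1  0.3]
 [ 0.9  0.1]
 [ 0.2  0.1]
 [-0.1 -0.3]
 [-0.2  0.3]
 [ 0.1  2.4]
 [ 0.4  0. ]
 [-0.7  1.2]
 [-0.8  0.8]]
[[ 0.4513 -0.0466  0.0719]
 [ 0.4762 -0.1742  0.0719]
 [ 0.5591 -0.0112  0.196 ]
 [ 0.5993 -0.1645  0.196 ]
 [ 0.5591 -0.0112  0.216 ]
 [ 0.5993 -0.1645  0.216 ]
 [ 0.6782  0.0333  0.17  ]
 [ 0.7165 -0.163   0.17  ]]
[[ 17.  88.]
 [377.  12.]] [[ 21. 246.]
 [136.  83.]]
[[-0.951  0.309 -0.001]
 [ 0.309  0.951 -0.001]
 [ 0.    -0.001 -1.   ]]
[0.1279952  0.61545614 0.37324806]
```

Fit residuals are under about 1 px, giving the balance at (0.570, -0.090) with yaw 11.0°, and fins at local x of about +5 mm (left) and +15 mm (right). Next I close the fingers, rise, turn 29° to line up with the balance and travel toward the left fin.

```bash
python3 -m crank '[{"z":-0.18},{"x":-0.15,"y":-0.12,"z":-0.2,"turn":-0.15},{"x":-1,"y":-0.8,"z":-0.2,"turn":-0.644},{"x":-1,"y":-0.8,"z":-0.2,"turn":-0.644},{"x":-1,"y":-0.8,"z":-0.2,"turn":-0.644},{"x":-1,"y":-0.8,"z":-0.2,"turn":-0.644},{"x":-1,"y":-0.8,"z":-0.2,"turn":-0.644},{"x":-1,"y":-0.8,"z":-0.2,"turn":-0.644}]' 1 40
cat >> h.py <<'E'
A=.1926; O=np.array([.5697,-.0897,0])
RB=R.from_euler("z",A).as_matrix()
def rep(goal=None):
    s=arm.state(); M=R.from_rotvec(s["ee_rot"]).as_matrix(); t=s["tool_pos"]
    print("t",round(s["time"],2),"local",((t-O)@RB*1000).round(1),"yaw err",np.degrees(np.arctan2(M[1,0],M[0,0])-A-np.pi).round(2),"F",((s["ft_force"])@RB).round(1),"w",round(s["width"],2),"q",s["q"].round(2))
    if goal is not None: print("share",((O+RB@np.array(goal)/1-t)@M/.2).round(3))
E
python3 -c "
from h import *
rep([.036,.080,.34])"
```

```text
t 0.2 local [-239.   743.3  303.1] yaw err -29.02 F [-0.1 -0.7 -0.3] w 1.0 q [ 1.19  0.31  1.63 -0.    1.2  -0.07]
share [-2.811 -2.233 -0.182]validation failed for argument at $[0]...
```

```bash
python3 -m crank '[{"x":0,"y":0,"z":-0.18,"turn":0},{"x":-0.15,"y":-0.12,"z":-0.2,"turn":-0.15},{"x":-1,"y":-0.8,"z":-0.2,"turn":-0.644},{"x":-1,"y":-0.8,"z":-0.2,"turn":-0.644},{"x":-1,"y":-0.8,"z":-0.2,"turn":-0.644},{"x":-1,"y":-0.8,"z":-0.2,"turn":-0.644},{"x":-1,"y":-0.8,"z":-0.2,"turn":-0.644},{"x":-1,"y":-0.8,"z":-0.2,"turn":-0.644}]' 1 40
python3 -c "
from h import *
rep([.036,.080,.34])"
```

```text
time: 0.87
tool_pos: [0.3356, 0.3766, 0.3436]
ee_rot: [-0.297, 3.127, -0.005]
ft_force: [0.2, 0.3, 0.1]
width: 0.004
t 0.87 local [-140.5  502.4  343.6] yaw err -360.2 F [0.3 0.3 0.1] w 0.0 q [ 0.76  0.04  1.87 -0.    1.24 -1.  ]
share [-0.89  -2.109  0.025]
```

```bash
python3 -m crank '[{"x":-0.42,"y":-1,"z":0,"turn":0},{"x":-0.42,"y":-1,"z":0,"turn":0},{"x":-0.42,"y":-1,"z":0,"turn":0},{"x":-0.42,"y":-1,"z":0,"turn":0},{"x":-0.42,"y":-1,"z":0,"turn":0},{"x":-0.42,"y":-1,"z":0,"turn":0},{"x":-0.42,"y":-1,"z":0,"turn":0}]'
python3 -m crank '[{"x":-0.42,"y":-1,"z":0,"turn":0},{"x":-0.42,"y":-1,"z":0,"turn":0},{"x":-0.42,"y":-1,"z":0,"turn":0},{"x":-0.42,"y":-1,"z":0,"turn":0},{"x":-0.42,"y":-1,"z":0,"turn":0},{"x":-0.42,"y":-1,"z":0,"turn":0},{"x":-0.42,"y":-1,"z":0,"turn":0},{"x":-0.42,"y":-1,"z":0,"turn":0}]'
python3 -c "
from h import *
rep([.036,.080,.34])
im=imaging.read_camera('side'); cv2.imwrite('pics/s2.png',cv2.resize(im[60:300,100:420,::-1],(800,600),interpolation=cv2.INTER_CUBIC))
t=np.array([arm.state()['tool_pos']]);print(proj('side',t-[0,0,.073]))
"
```

```text
time: 1.45
tool_pos: [0.4557, 0.198, 0.3438]
ee_rot: [-0.293, 3.128, -0.001]
ft_force: [-1.0, 0.3, 0.6]
width: 0.004
time: 2.12
tool_pos: [0.5744, 0.0214, 0.3433]
ee_rot: [0.301, -3.125, -0.003]
ft_force: [-0.7, 0.0, -0.6]
width: -0.001
t 2.12 local [ 25.9 108.2 343.3] yaw err -360.03 F [-0.6  0.1 -0.6] w -0.0 q [-0.04  0.18  1.71  0.    1.25 -1.8 ]
share [-0.051 -0.141  0.016]
[[219.75829414 129.60653762]]
```

View pics/s2.png

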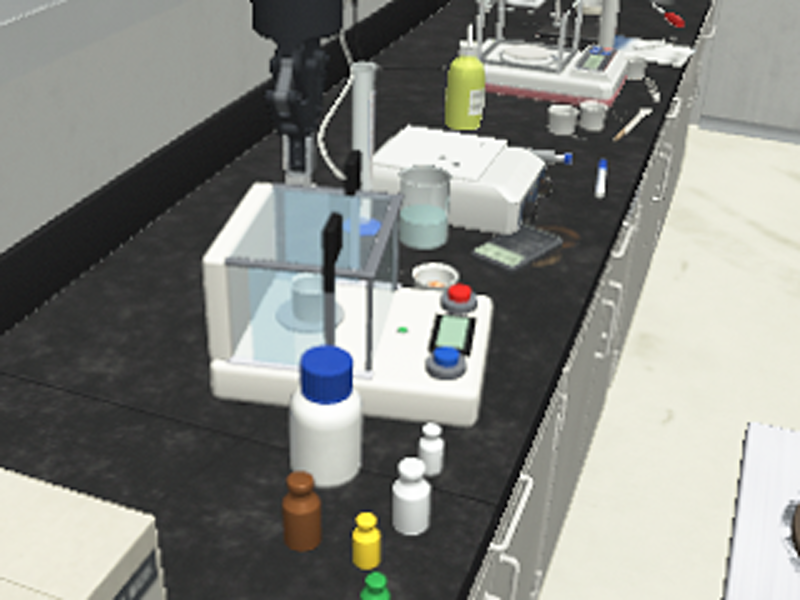

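The tips show at about (298,182) in the crop, matching the predicted (299,174), so the geometry agrees. The next moves go over to local (40, 80) behind the left fin, then down.

```bash
python3 -m crank '[{"x":-0.07,"y":-0.14,"z":0,"turn":0},{"x":-0.07,"y":-0.14,"z":0,"turn":0},{"x":-0.07,"y":-0.14,"z":0.1,"turn":0},{"x":-0.07,"y":-0.14,"z":0.3,"turn":0},{"x":-0.07,"y":-0.14,"z":0.4,"turn":0},{"x":-0.07,"y":-0.14,"z":0.4,"turn":0},{"x":-0.07,"y":-0.14,"z":0.4,"turn":0}]'
python3 -c "
from h import *
rep([.036,.080,.263])
im=imaging.read_camera('side'); cv2.imwrite('pics/s3.png',cv2.resize(im[90:240,150:350,::-1],(800,600),interpolation=cv2.INTER_CUBIC))
"
```

```text
time: 2.75
tool_pos: [0.5926, -0.0029, 0.2627]
ee_rot: [0.304, -3.123, -0.002]
ft_force: [0.9, -0.6, -0.0]
width: 0.001
t 2.75 local [ 39.1  80.8 262.7] yaw err -359.91 F [ 0.8 -0.8 -0. ] w 0.0 q [-0.08  0.29  1.75  0.    1.11 -1.84]
share [ 0.015 -0.004 -0.001]
```

View pics/s3.png

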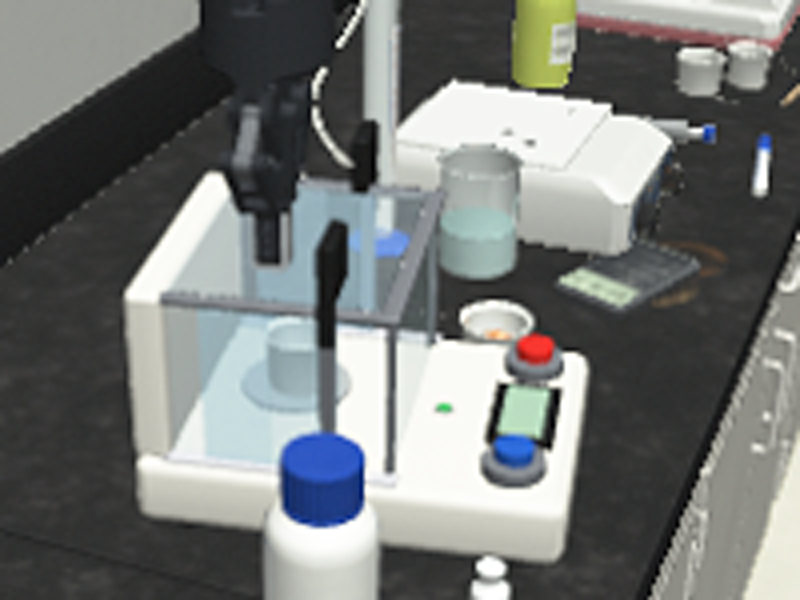

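The fingertips hang behind the left fin, tip at (272,262) against the fin at (333,260). The push toward the keys starts here.

```bash
python3 -m crank '[{"x":0.04,"y":0,"z":0,"turn":0},{"x":0.08,"y":0,"z":0,"turn":0},{"x":0.11,"y":0,"z":0,"turn":0},{"x":0.14,"y":0,"z":0,"turn":0},{"x":0.16,"y":0,"z":0,"turn":0},{"x":0.18,"y":0,"z":0,"turn":0},{"x":0.2,"y":0,"z":0,"turn":0}]' && python3 -c "
from h import *
rep()"
python3 -m crank '[{"x":0.01,"y":0,"z":0,"turn":0},{"x":0.02,"y":0,"z":0,"turn":0},{"x":0.03,"y":0,"z":0,"turn":0},{"x":0.03,"y":0,"z":0,"turn":0}]' && python3 -c "
from h import *
rep()"
```

```text
time: 3.38
tool_pos: [0.5549, -0.0128, 0.2645]
ee_rot: [-0.301, 3.126, -0.001]
ft_force: [2.1, -0.4, 0.9]
width: -0.002
t 3.38 local [2.000e-01 7.830e+01 2.645e+02] yaw err -360.05 F [ 2.  -0.8  0.9] w -0.0 q [-0.1   0.22  1.84 -0.    1.09 -1.86]
time: 3.72
tool_pos: [0.5486, -0.0137, 0.2637]
ee_rot: [0.301, -3.126, 0.0]
ft_force: [1.8, 0.5, 0.2]
width: 0.003
t 3.72 local [ -6.2  78.6 263.7] yaw err -360.04 F [1.8 0.1 0.2] w 0.0 q [-0.1   0.21  1.85 -0.    1.09 -1.87]
```

```bash
for i in 1; do python3 -m crank '[{"x":0.01,"y":0,"z":0,"turn":0},{"x":0.02,"y":0,"z":0,"turn":0},{"x":0.03,"y":0,"z":0,"turn":0},{"x":0.03,"y":0,"z":0,"turn":0}]'; done | grep -E "pos|force"; python3 -c "
from h import *
rep()"
python3 -m crank '[{"x":0.01,"y":0,"z":0,"turn":0},{"x":0.02,"y":0,"z":0,"turn":0},{"x":0.02,"y":0,"z":0,"turn":0}]' | grep -E "pos|force"
python3 -c "
from h import *
rep()"
```

```text
tool_pos: [0.5425, -0.0148, 0.2636]
ft_force: [1.2, -0.2, 0.1]
t 4.05 local [-12.3  78.7 263.6] yaw err -360.04 F [ 1.1 -0.4  0.1] w 0.0 q [-0.11  0.19  1.86 -0.    1.08 -1.87]
tool_pos: [0.5415, -0.015, 0.2639]
ft_force: [7.2, 1.7, -6.5]
t 4.3 local [-13.4  78.7 263.9] yaw err -360.07 F [ 7.4  0.3 -6.5] w -0.0 q [-0.11  0.19  1.87  0.    1.07 -1.87]
```

```bash
python3 -m crank '[{"x":0.01,"y":0,"z":0,"turn":0},{"x":0.01,"y":0,"z":0,"turn":0}]' | grep -E "pos|force"
python3 -m crank '[{"x":-0.05,"y":0,"z":0,"turn":0},{"x":-0.1,"y":0,"z":0,"turn":0},{"x":-0.1,"y":0,"z":-0.2,"turn":0},{"x":-0.1,"y":0,"z":-0.3,"turn":0},{"x":-0.1,"y":0,"z":-0.36,"turn":0},{"x":-0.1,"y":0,"z":-0.36,"turn":0}]' | grep -E "pos|force"
python3 -c "
from h import *
rep([.055,-.080,.335])"
```

```text
tool_pos: [0.5411, -0.0151, 0.264]
ft_force: [12.9, 3.1, -8.8]
tool_pos: [0.5585, -0.0122, 0.3393]
ft_force: [0.1, -0.3, -0.2]
t 4.97 local [  3.8  78.2 339.3] yaw err -360.03 F [ 0.  -0.3 -0.2] w -0.0 q [-0.1   0.15  1.76 -0.    1.23 -1.86]
share [-0.256 -0.791  0.024]
```

The left door is against its stop: 13 N with no further movement. Next is the right fin.

```bash
python3 -m crank '[{"x":-0.1,"y":-0.15,"z":0,"turn":0},{"x":-0.25,"y":-0.8,"z":0,"turn":0},{"x":-0.25,"y":-0.8,"z":0,"turn":0},{"x":-0.25,"y":-0.8,"z":0,"turn":0},{"x":-0.25,"y":-0.8,"z":0,"turn":0},{"x":-0.25,"y":-0.8,"z":0,"turn":0},{"x":-0.25,"y":-0.8,"z":0,"turn":0}]' | grep -E "pos|force"
python3 -c "
from h import *
rep([.053,-.080,.263])"
```

```text
tool_pos: [0.6354, -0.1595, 0.3337]
ft_force: [-0.4, -0.6, -0.2]
t 5.55 local [ 51.1 -81.1 333.7] yaw err -360.12 F [-0.5 -0.5 -0.2] w -0.0 q [-0.31  0.34  1.53  0.    1.28 -2.07]
share [-0.011  0.005  0.354]
```

```bash
python3 -m crank '[{"x":0,"y":0,"z":0.15,"turn":0},{"x":0,"y":0,"z":0.3,"turn":0},{"x":0,"y":0,"z":0.38,"turn":0},{"x":0,"y":0,"z":0.38,"turn":0},{"x":0,"y":0,"z":0.38,"turn":0}]' | grep -E "pos|force"
python3 -c "
from h import *
rep([-.013,-.080,.263])
im=imaging.read_camera('side'); cv2.imwrite('pics/s4.png',cv2.resize(im[90:240,150:350,::-1],(800,600),interpolation=cv2.INTER_CUBIC))
"
```

```text
tool_pos: [0.6351, -0.1575, 0.2584]
ft_force: [0.1, 0.1, -0.1]
t 5.97 local [ 51.2 -79.1 258.4] yaw err -359.93 F [ 0.1  0.1 -0.1] w -0.0 q [-0.31  0.41  1.6   0.    1.14 -2.07]
share [ 0.321 -0.004 -0.022]
```

View pics/s4.png

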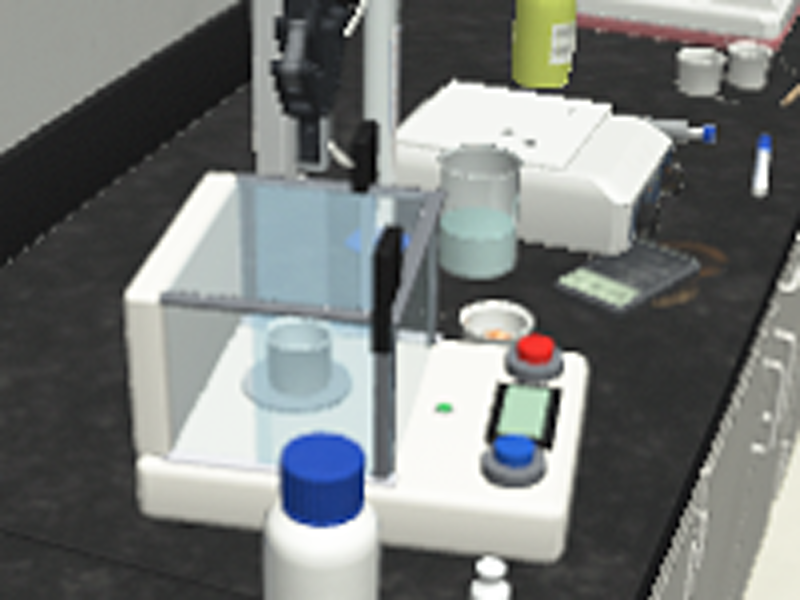

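The left door edge now sits at the front post (385, 470), so it is shut. The tip is behind the right fin, at (312,165) against (365,155). The right fin gets the same push.

```bash
python3 -m crank '[{"x":0.04,"y":0,"z":-0.01,"turn":0},{"x":0.08,"y":0,"z":-0.02,"turn":0},{"x":0.12,"y":0,"z":-0.02,"turn":0},{"x":0.15,"y":0,"z":-0.02,"turn":0},{"x":0.18,"y":0,"z":-0.02,"turn":0},{"x":0.21,"y":0,"z":-0.02,"turn":0},{"x":0.24,"y":0,"z":-0.02,"turn":0},{"x":0.25,"y":0,"z":-0.02,"turn":0}]' | grep -E "pos|force"
python3 -m crank '[{"x":0.01,"y":0,"z":0,"turn":0},{"x":0.02,"y":0,"z":0,"turn":0},{"x":0.03,"y":0,"z":0,"turn":0},{"x":0.04,"y":0,"z":0,"turn":0},{"x":0.04,"y":0,"z":0,"turn":0}]' | grep -E "pos|force"
python3 -c "
from h import *
rep()"
python3 -m crank '[{"x":0.01,"y":0,"z":0,"turn":0},{"x":0.02,"y":0,"z":0,"turn":0},{"x":0.02,"y":0,"z":0,"turn":0}]' | grep -E "pos|force"
python3 -c "
from h import *
rep()"
```

```text
tool_pos: [0.5864, -0.1695, 0.2639]
ft_force: [1.4, 0.1, 0.0]
tool_pos: [0.5791, -0.1707, 0.2636]
ft_force: [0.3, -0.5, -0.1]
t 7.1 local [ -6.3 -81.3 263.6] yaw err -360.03 F [ 0.2 -0.6 -0.1] w -0.0 q [-0.36  0.31  1.72 -0.    1.11 -2.12]
tool_pos: [0.5751, -0.1714, 0.2636]
ft_force: [0.9, -0.2, 0.5]
t 7.35 local [-10.3 -81.3 263.6] yaw err -360.03 F [ 0.8 -0.3  0.5] w -0.0 q [-0.36  0.3   1.73 -0.    1.11 -2.12]
```

```bash
python3 -m crank '[{"x":0.01,"y":0,"z":0,"turn":0},{"x":0.02,"y":0,"z":0,"turn":0},{"x":0.03,"y":0,"z":0,"turn":0},{"x":0.03,"y":0,"z":0,"turn":0}]' | grep -E "pos|force"
python3 -c "
from h import *
rep()"
python3 -m crank '[{"x":0.01,"y":0,"z":0,"turn":0},{"x":0.01,"y":0,"z":0,"turn":0}]' | grep -E "pos|force"
python3 -c "
from h import *
rep()"
```

```text
tool_pos: [0.5729, -0.1718, 0.2638]
ft_force: [11.5, 2.2, -6.7]
t 7.68 local [-12.6 -81.2 263.8] yaw err -360.09 F [11.7 -0.  -6.7] w -0.0 q [-0.37  0.29  1.74  0.01  1.1  -2.13]
tool_pos: [0.5725, -0.1719, 0.2639]
ft_force: [15.8, 3.5, -9.1]
t 7.85 local [-12.9 -81.2 263.9] yaw err -360.11 F [16.2  0.4 -9.1] w 0.0 q [-0.37  0.29  1.74  0.01  1.1  -2.13]
```

Right door at its stop too, at 16 N. The arm backs off, rises and crosses over to the tare key.

```bash
python3 -m crank '[{"x":-0.05,"y":0,"z":0,"turn":0},{"x":-0.1,"y":0,"z":0,"turn":0},{"x":-0.1,"y":0,"z":-0.2,"turn":0},{"x":-0.1,"y":0,"z":-0.36,"turn":0},{"x":-0.1,"y":0,"z":-0.38,"turn":0},{"x":-0.1,"y":0,"z":-0.38,"turn":0}]' | grep -E "pos|force"
python3 -m crank '[{"x":0.1,"y":0.15,"z":0,"turn":0},{"x":0.56,"y":0.73,"z":0,"turn":0},{"x":0.56,"y":0.73,"z":0,"turn":0},{"x":0.56,"y":0.73,"z":0,"turn":0},{"x":0.56,"y":0.73,"z":0,"turn":0},{"x":0.56,"y":0.73,"z":0,"turn":0},{"x":0.56,"y":0.73,"z":0,"turn":0},{"x":0.56,"y":0.73,"z":0,"turn":0}]' | grep -E "pos|force"
python3 -c "
from h import *
rep([-.108,.065,.165])
im=imaging.read_camera('top')[:,:,::-1]; cv2.imwrite('pics/t2.png',cv2.resize(im[98:248,248:368],None,fx=4,fy=4,interpolation=cv2.INTER_CUBIC))
im=imaging.read_camera('side')[:,:,::-1]; cv2.imwrite('pics/s5.png',cv2.resize(im[90:240,150:350],(800,600),interpolation=cv2.INTER_CUBIC))
"
```

```text
tool_pos: [0.5888, -0.1697, 0.3435]
ft_force: [0.2, -1.1, -0.2]
tool_pos: [0.4496, -0.0475, 0.3393]
ft_force: [-0.0, 0.2, -0.4]
t 9.02 local [-109.8   64.5  339.3] yaw err -360.02 F [ 0.   0.2 -0.4] w -0.01 q [-0.2  -0.07  1.98 -0.    1.23 -1.96]
share [-0.01   0.003  0.871]
```

View pics/s5.png

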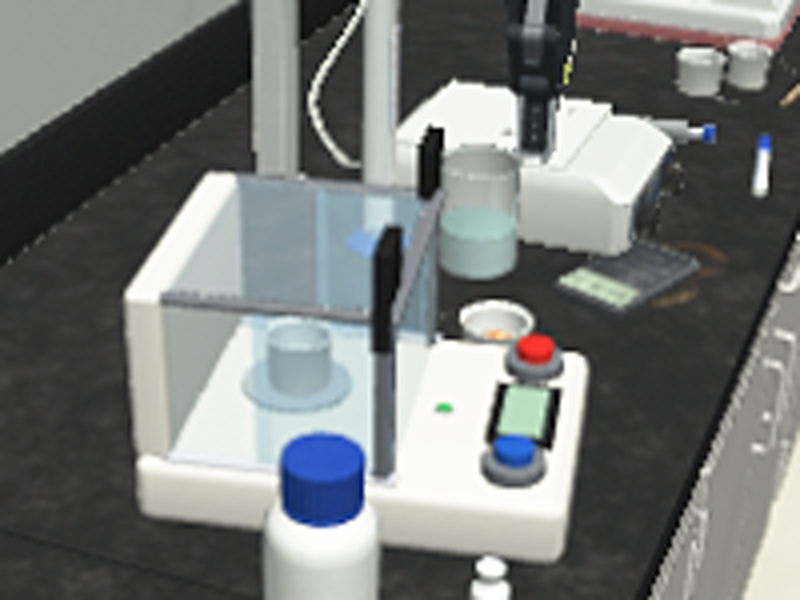

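Both fins are at the front posts, (387,290) left and (430,165) right, and the tool is above the tare key. It descends to just over the key.

```bash
python3 -m crank '[{"x":-0.01,"y":0,"z":0.2,"turn":0},{"x":-0.01,"y":0,"z":0.4,"turn":0},{"x":-0.01,"y":0,"z":0.6,"turn":0},{"x":-0.01,"y":0,"z":0.75,"turn":0},{"x":-0.01,"y":0,"z":0.85,"turn":0},{"x":-0.01,"y":0,"z":0.9,"turn":0},{"x":-0.01,"y":0,"z":0.9,"turn":0}]' | grep -E "pos|force"
python3 -c "
from h import *
rep([-.108,.065,.145])
im=imaging.read_camera('side')[:,:,::-1]; cv2.imwrite('pics/s6.png',cv2.resize(im[130:230,230:330],(600,600),interpolation=cv2.INTER_CUBIC))
"
```

```text
tool_pos: [0.4502, -0.0471, 0.1572]
ft_force: [0.3, -0.1, 0.2]
t 9.7 local [-109.1   64.7  157.2] yaw err -360.09 F [ 0.3 -0.2  0.2] w 0.0 q [-0.2   0.19  2.13 -0.    0.83 -1.96]
share [-0.006  0.002  0.061]
```

View pics/s6.png

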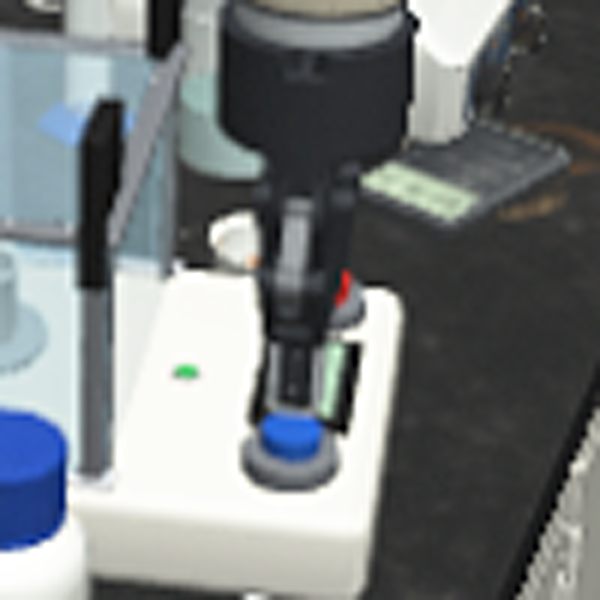

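The tip is centred above the blue key at (292,420) and clear of the fin and the display. Next is the press.

```bash
python3 -m crank '[{"x":-0.005,"y":0,"z":0.02,"turn":0},{"x":-0.005,"y":0,"z":0.04,"turn":0},{"x":-0.005,"y":0,"z":0.06,"turn":0},{"x":-0.005,"y":0,"z":0.07,"turn":0},{"x":-0.005,"y":0,"z":0.07,"turn":0}]' | grep -E "pos|force"
python3 -m crank '[{"x":0,"y":0,"z":0.01,"turn":0},{"x":0,"y":0,"z":0.01,"turn":0}]' | grep -E "pos|force"
python3 -m crank '[{"x":0,"y":0,"z":0.01,"turn":0},{"x":0,"y":0,"z":0.01,"turn":0}]' | grep -E "pos|force"
```

```text
tool_pos: [0.4536, -0.0469, 0.1466]
ft_force: [0.4, -1.2, 1.5]
tool_pos: [0.4536, -0.0469, 0.1446]
ft_force: [1.3, -0.5, 3.3]
tool_pos: [0.4536, -0.0469, 0.1426]
ft_force: [0.8, -0.2, 5.2]
```

```bash
for i in 1; do python3 -m crank '[{"x":0,"y":0,"z":0.01,"turn":0},{"x":0,"y":0,"z":0.01,"turn":0}]' | grep -E "pos|force"; done
python3 -m crank '[{"x":0,"y":0,"z":0.01,"turn":0},{"x":0,"y":0,"z":0.01,"turn":0}]' | grep -E "pos|force"
```

```text
tool_pos: [0.4538, -0.0469, 0.1424]
ft_force: [-2.9, 0.6, 19.3]
tool_pos: [0.454, -0.047, 0.1421]
ft_force: [-9.5, 1.2, 33.6]
```

The key hit bottom: 19 N, then 34 N, with no further travel. The tool goes straight up, away from everything.

```bash
python3 -m crank '[{"x":0,"y":0,"z":-0.04,"turn":0},{"x":0,"y":0,"z":-0.1,"turn":0},{"x":0,"y":0,"z":-0.3,"turn":0},{"x":0,"y":0,"z":-0.5,"turn":0},{"x":0,"y":0,"z":-0.7,"turn":0},{"x":0,"y":0,"z":-0.9,"turn":0},{"x":0,"y":0,"z":-1,"turn":0},{"x":0,"y":0,"z":-1,"turn":0}]' | grep -E "time|pos|force"
python3 -c "
from h import *
im=imaging.read_camera('side')[:,:,::-1]; cv2.imwrite('pics/s7.png',cv2.resize(im[70:295,120:420],(800,600),interpolation=cv2.INTER_CUBIC))
"
```

```text
time: 11.5
tool_pos: [0.4548, -0.047, 0.3433]
ft_force: [0.6, 0.1, 0.8]
```

View pics/s7.png

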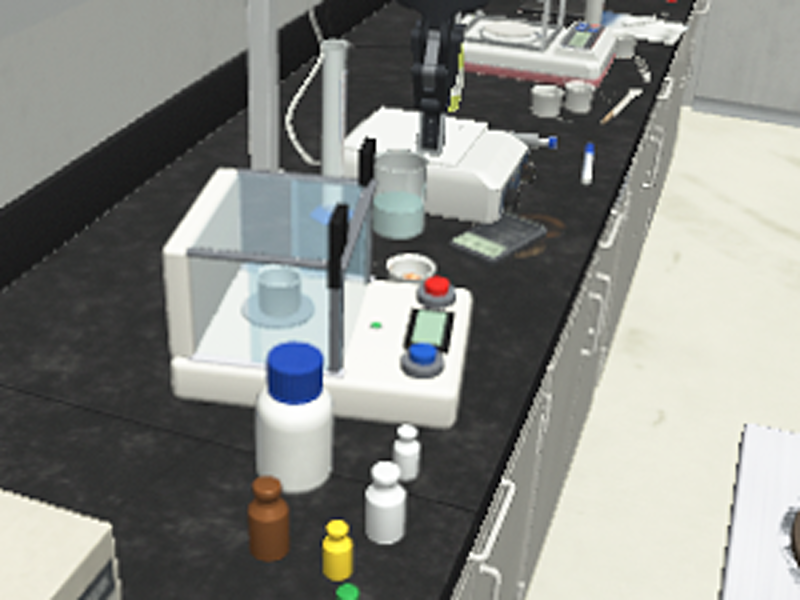

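Both doors are shut, with the fins at (338,245) and (368,160). The tare key is back up at (423,355), the cup is on the pan at (280,290), and the bottle, weight and spare cup have not moved. I'm handing it in.

```bash
python3 -c "
from cell import finish_job; print(finish_job())"
```

```text
the job is handed in; nothing more can be done
None
```

The balance is tared as asked, and I handed the job in at about 11.6 s of robot time. I pushed the left door shut, then the right, and only then pressed the blue tare key straight down and let it spring back.

- **Doors:** each one stopped hard, with the force rising to about 13 N on the left and 16 N on the right and almost no further movement. The last side picture shows both fins at the front posts.
- **Tare key:** it gave its spring force up to about 5 N, then bottomed out. I pressed it to 34 N at the wrist, more than the 5 N needed. In the last picture it is back up.
- **Everything else:** the red power key was not touched. The pan cup, spare cup, bottle and weight look where they were, and the arm is clear above the console, touching nothing.

No check failed. The key's full travel and the doors being shut were judged from force and pictures, as the scene gives no direct reading of either.

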